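# Set the knee model's turntable to the marked line and store it

### The arm

A 6-joint arm with a two-finger parallel gripper is mounted at the origin on the work surface. World frame = base frame: x ahead of the robot, y to its left, z up, the work surface at z = 0. Lengths are in m, angles in rad, forces in N, time in s.
With the tool pointing down it reaches from about 0.25 to 0.775 m from the base axis. Payload 4 kg.
Tool frame: the origin (TCP) lies where the fingers leave the gripper's body, on its centre line; the fingertips stand 97 mm ahead of it and the grasp point (between the pads) lies 78 mm ahead of it; z points along the fingers, y is the line along which they close (so a half turn about z gives the same grasp; the last joint's range is limited). The gripper opens to 94 mm and grips with 3 to 60 N. Pads are 16 mm wide; open, the fingers measure 119 mm over their backs; the gripper's body (75 mm by 177 mm) begins 78 mm behind the grasp point.
Start: joints at [-1.357, 0.087, 1.371, -0, 1.684, -0.103], TCP at [0.171, -0.523, 0.303] pointing down, gripper open.
Joint ranges: [-3.1, 3.1], [-0.76, 2.03], [0.27, 2.55], [-1.08, 4.22], [0.17, 2.65], [-2.57, 2.57]. Speed limits (rad/s): [2.79, 2.79, 3.14, 3.14, 3.14, 3.14].

### API

Orientations are given as [roll, pitch, yaw] about the fixed x, y, z axes, in that order (R = Rz(yaw) Ry(pitch) Rx(roll)).
In Python, from bench import robot, eyes gives the robot as it stands. The module is installed in compiled form; this text tells all that it offers.
- The arm moves only by the tool carry_out, never from a script. Its argument "deltas" is a list of rows, each an object of numbers: "dx", "dy", "dz": the shift along the tool's x, y, z each as a share of 0.02 m, from -1 to 1; "wx", "wy", "wz": the turn, a rotation vector about the tool's x, y, z each as a share of 0.12 rad, from -1 to 1; "gripper": the closure in counts, from 0 (fully open) to 255 (shut). In form: [{"dx": .., "dy": .., "dz": .., "wx": .., "wy": .., "wz": .., "gripper": ..}, ...]. A call has 1 to 20 rows; each row shifts and turns the commanded pose from where the row before left it, along the tool's axes as they then stand; what a row does not reach is not made up. A row lasts 1/12 s, in which the tool goes at most 41.7 mm and 7.16 degrees, less where a joint would pass 70% of its speed; a pose out of reach is approached as far as the arm can. A call with a number of a shift or a turn outside -1 to 1 is refused whole. A call with a gripper value outside its range is refused whole. The fingers move at their own pace and stop on an object; the grip force is fixed at half the most. Time passes only in rows, so rows that do not move let the fingers close. It gives the time, the measured TCP pose, the force, the opening and the grip force at its end, in the units of the state.
- robot.get_obs(): the state, without advancing time (a new reading comes with each control period).
- eyes.snapshot(name): name is "scene" or "side" or "wrist"; returns the picture (420x560x3 uint8, red, green, blue); there is no depth.
- eyes.get_calibration(name): a dict with "fovy" (degrees; the focal length in pixels is half the picture's height over the tangent of half this angle, whatever the lens; pixels are square), "cx", "cy" (the principal point, pixels), "R" (3x3) and "t" (3): a world point X has camera coordinates R X + t. Camera axes: x right, y down, z forward; pixel columns grow to the right and rows downward; lengths in m; the calibration is good to about 2 mm. A picture is of the moment at which its call begins: read the wrist's pose just before it. get_calibration takes no time and is no camera call; for the wrist camera it gives the pose at the moment of the call.
- robot.close_job(): hands the job in; it is judged then, once.
The state is a dict: "time": time; "joint_positions": joint angles; "qvel": joint speeds; "joint_torque": joint torques, N m; "tool_pos": TCP position; "ee_rot": TCP orientation; "wrist_force": force on the tool from outside, world axes, zero at the start; "wrist_torque": the same for the moment, N m; "width": finger opening in m; "finger_force": force on a finger pad.
Only numpy, scipy, OpenCV 4.12 (cv2) and the standard library are available. Lean on these libraries where they do the work, as an engineer would, in place of code of your own. Each camera call takes 0.05 s, during which the arm holds its last target. There are 200 camera calls.

### The job

Push the finger post of the knee model's turntable round, either way, until the black index mark on the disc lines up with the white line on the steel clip that rides on the scale ring; push it lightly with the fingertips, never pinching the post. Then, with the marks lined up and not before, press the button on the grey box all the way down to store the position, and let go of everything. Leave the loose things standing around as they are.

Things in the scene. Friction and masses are not known exactly. Their poses are not given: they have to be found in the camera images.
- stand: Round white plinth fixed to the shelf, 244 mm across, 26 mm high, with a full-circle scale ring of black lines every 10 degrees on its top (radius 94 to 116 mm). Origin at the centre of its underside; the turntable's vertical axis passes through it. In the middle turns an aluminium disc of 90 mm radius, top at 33 mm, carrying a blue knee model (within 28 mm of the axis, top at 87 mm) and a finger post.
- turntable (a joint): Turning angle of the disc about the vertical, rad, counterclockwise from above positive. It turns freely both ways well past half a turn (stops at -6.28 and 6.28), stays where it is left, and needs about 2 N at the finger post.
- index_tip (a point): Outer end of the disc's index mark, a black radial line 5 mm wide and 40 mm long on the disc's top, at 89 mm radius, 33 mm above the shelf.
- post_top (a point): Centre of the top of the finger post, an upright steel pin on the disc exactly opposite the index mark: 14 mm in diameter, 40 mm tall (33 to 73 mm above the shelf), at 72 mm radius.
- rider: Dark steel clip fixed over the scale ring: the target. Its origin is at the stand's centre on the shelf; its own x axis points from there outwards along the clip. The clip is 22 mm wide, spans 94 to 126 mm radius, top at 31 mm, lower than the disc, and has a white line 5 mm wide along its middle.
- rider_line (a point): Inner end of the line on the clip, at 94 mm radius, 31 mm above the shelf. Lined up means the index tip lies radially just inside this point.
- store (a joint): Travel of the push button, m: 0 up, 0.006 fully down (about 5 N, springs back).
- store_top (a point): Centre of the top of the white push button, 32 mm in diameter, in a black housing on a grey box 100 x 80 mm and 30 mm high to the left of the stand; it is pressed straight down.
- paperweight: Loose green glass paperweight, round, 64 mm across, 38 mm high; origin at the centre of its underside. Leave alone.
- jar: Loose amber jar, 50 mm across, 64 mm high; origin at the centre of its underside. Leave alone.
- clamp: Loose steel spring clamp lying flat, about 120 x 50 mm, 20 mm high; origin under its middle. Leave alone.
- pointer: Loose beech pointer handle lying flat, 180 mm long with its tip, 22 mm wide, 18 mm high; origin under the middle of the wood. Leave alone.
- heel: Loose resin heel bone, about 70 x 36 mm, 43 mm high; origin under its middle. Leave alone.
- loupe: Loose black loupe ring, 48 mm across, 22 mm high; origin at the centre of its underside. Leave alone.
Not all that is in view belongs to the job. What is shaped like the stand but pink is not meant.

How it is judged:
By the outcome, as a careful person would: the job done as asked, in the order asked, and still so for the second after the job is handed in, with the robot touching nothing.
It also fails if it takes over 58 s, if anything falls off the work surface, if the arm or the gripper's body presses on something with over 40 N, if the wrist force passes 120 N, or if a joint passes its speed limit or range.

## Working session

There is one attempt and no reset: what is moved stays moved. The work goes in short steps, Python scripts to look and compute and a tool call to move; the robot and the scene stay as the last step left them, time stands still between calls to the robot, and variables do not carry over. Pictures are saved under pics/ and viewed, at most 10 in all, crops included, and the job is handed in when it is done.

Besides the shell and the picture viewer there is one more tool, called as name(argument=value, ...), one argument or row to a line, values as JSON. carry_out: Moves the arm, as the interface text tells. Shift numbers are shares of 0.02 m and turn numbers shares of 0.12 rad, none past 1 either way. Its arguments: {"type":"object","properties":{"deltas":{"type":"array","items":{"type":"object","properties":{"dx":{"type":"number"},"dy":{"type":"number"},"dz":{"type":"number"},"wx":{"type":"number"},"wy":{"type":"number"},"wz":{"type":"number"},"gripper":{"type":"number"}}}}},"required":["deltas"]}

```bash
mkdir -p pics; python3 - <<'E'
from bench import robot, eyes
import cv2,numpy as np
o=robot.get_obs();print(o['time'],o['tool_pos'],o['ee_rot'],o['width'])
for n in('scene','side'):
    im=eyes.snapshot(n);cv2.imwrite(f'pics/{n}0.png',im[:,:,::-1])
    c=eyes.get_calibration(n);print(n,c)
E
```

```text
0.0 [ 0.17126484 -0.52230189  0.30152117] [-3.13945699e+00 -2.39327357e-04  3.16753490e-01] 0.09419489058624168
scene {'fovy': 54.051886820346446, 'cx': 275.3086713554466, 'cy': 206.99942516666925, 'R': array([[ 0.24344629,  0.96984213,  0.01183812],
       [ 0.53365356, -0.12374405, -0.83660104],
       [-0.80990604,  0.20998487, -0.54768473]]), 't': array([-0.13838667, -0.23508332,  1.52651307])}
side {'fovy': 45.71600115966713, 'cx': 274.31359387728986, 'cy': 205.93108623741264, 'R': array([[-0.9185242 , -0.39514227,  0.01326203],
       [-0.25644374,  0.5699127 , -0.7806639 ],
       [ 0.30091511, -0.72045964, -0.62481037]]), 't': array([0.48995675, 0.19912059, 1.41767843])}
```

View pics/scene0.png

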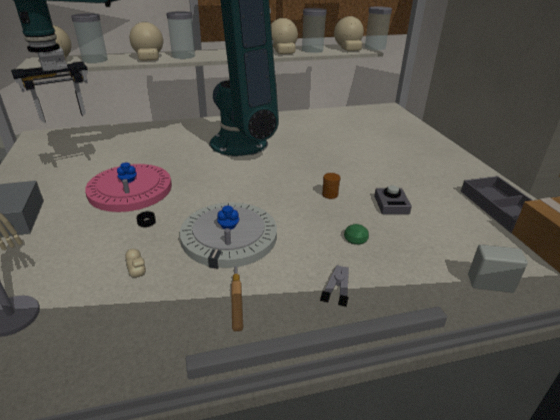

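View pics/side0.png

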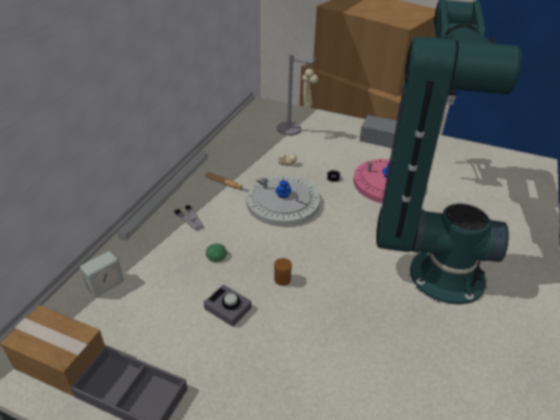

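The scene shows the stand near (228,232), the clip near (214,258), the post near (227,238) and the button near (393,191). I'll enlarge the stand and the button to read them more accurately.

```bash
cat > h.py <<'E'
import numpy as np,cv2
from bench import robot,eyes
def K(c): 
    f=210/np.tan(np.radians(c['fovy']/2)); return f
def bp(c,u,v,z):
    d=c['R'].T@np.array([(u-c['cx'])/K(c),(v-c['cy'])/K(c),1]); o=-c['R'].T@c['t']
    return (o+d*(z-o[2])/d[2])[:2]
def pj(c,X):
    p=c['R']@np.asarray(X,float)+c['t']; return np.array([c['cx'],c['cy']])+K(c)*p[:2]/p[2]
E
python3 - <<'E'
from h import *
a=cv2.imread('pics/scene0.png');b=cv2.imread('pics/side0.png')
r=lambda i,x,y,w,h:cv2.resize(i[y:y+h,x:x+w],(400,300),interpolation=cv2.INTER_CUBIC)
cv2.imwrite('pics/crop.png',np.vstack([np.hstack([r(a,175,195,112,84),r(b,240,155,88,66)]),np.hstack([r(a,360,170,64,48),r(b,196,280,64,48)])]))
s=eyes.get_calibration('scene');d=eyes.get_calibration('side')
print(bp(s,228,231,.026),bp(d,283,197,.026),bp(s,393,190,.04),bp(d,231,299,.04))
E
```

```text
[ 0.56549547 -0.12147215] [ 0.55276886 -0.11701434] [0.49664844 0.36507051] [0.50350747 0.35446306]
```

View pics/crop.png

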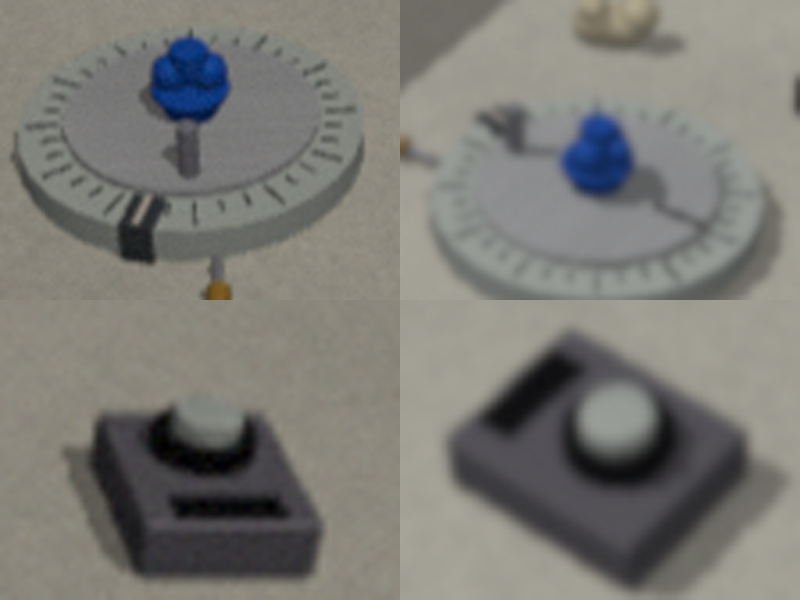

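```bash
python3 - <<'E'
from h import *
from scipy.optimize import least_squares
s=eyes.get_calibration('scene');d=eyes.get_calibration('side')
S=lambda x,y:(175+x/3.571,195+y/3.571); D=lambda x,y:(240+(x-400)/4.545,155+y/4.545)
print('plinth top l/r mid',[bp(s,*S(*p),.026) for p in((16,135),(364,133))],[bp(d,*D(*p),.026) for p in((430,190),(766,190))])
print('post top',bp(s,*S(188,124),.073),bp(d,*D(516,108),.073))
print('post base',bp(s,*S(189,172),.033))
print('index tip',bp(d,*D(705,231),.033), 'line inner',bp(s,*S(152,197),.031))
print('btn',bp(s,360+208/6.25,170+(405-300)/6.25,.045),bp(d,196+(617-400)/6.25,280+(412-300)/6.25,.045))
w=eyes.get_calibration('wrist');o=robot.get_obs()
print('wristcam',-w['R'].T@w['t']-o['tool_pos'],w['R'][2],w['fovy'])
E
```

```text
plinth top l/r mid [array([ 0.5455819 , -0.23941604]), array([ 0.59841869, -0.00366493])] [array([ 0.66317527, -0.06841669]), array([ 0.43939934, -0.16928057])]
post top [ 0.6238197  -0.12870454] [ 0.62120454 -0.12787534]
post base [ 0.62288948 -0.12997113]
index tip [ 0.46073104 -0.09746899] line inner [ 0.64084307 -0.1570319 ]
btn [0.48787735 0.36960941] [0.50366299 0.35528931]
wristcam [0.07454967 0.02357953 0.08254449] [-0.25767917 -0.08206337 -0.96273935] 58.54166749887272
```

carry_out(
  deltas=[
    {"dx": 0.97,"dy": -0.54,"gripper": 255},
    {"dx": 0.97,"dy": -0.54,"gripper": 255},
    {"dx": 0.97,"dy": -0.54,"gripper": 255},
    {"dx": 0.97,"dy": -0.54,"gripper": 255},
    {"dx": 0.97,"dy": -0.54,"gripper": 255},
    {"dx": 0.97,"dy": -0.54,"gripper": 255},
    {"dx": 0.97,"dy": -0.54,"gripper": 255},
    {"dx": 0.97,"dy": -0.54,"gripper": 255},
    {"dx": 0.97,"dy": -0.54,"gripper": 255},
    {"dx": 0.97,"dy": -0.54,"gripper": 255},
    {"dx": 0.97,"dy": -0.54,"gripper": 255},
    {"dx": 0.97,"dy": -0.54,"gripper": 255},
    {"dx": 0.97,"dy": -0.54,"gripper": 255},
    {"dx": 0.97,"dy": -0.54,"gripper": 255},
    {"dx": 0.97,"dy": -0.54,"gripper": 255},
    {"dx": 0.97,"dy": -0.54,"gripper": 255},
    {"dx": 0.97,"dy": -0.54,"gripper": 255},
    {"dx": 0.97,"dy": -0.54,"gripper": 255},
    {"dx": 0.97,"dy": -0.54,"gripper": 255},
    {"dx": 0.97,"dy": -0.54,"gripper": 255},
  ],
)

```text
invalid input
```

carry_out(
  deltas=[
    {"dx": 0.97,"dy": -0.54,"gripper": 255},
    {"dx": 0.97,"dy": -0.54,"gripper": 255},
    {"dx": 0.97,"dy": -0.54,"gripper": 255},
    {"dx": 0.97,"dy": -0.54,"gripper": 255},
    {"dx": 0.97,"dy": -0.54,"gripper": 255},
    {"wz": 0.85,"gripper": 255},
    {"wz": 0.85,"gripper": 255},
    {"wz": 0.85,"gripper": 255},
    {"wz": 0.85,"gripper": 255},
    {"wz": 0.85,"gripper": 255},
    {"gripper": 255},
    {"gripper": 255},
    {"gripper": 255},
  ],
)

```text
invalid input
```

```bash
python3 - <<'E'
from h import *
import pickle
c=eyes.get_calibration('wrist');o=robot.get_obs();im=eyes.snapshot('wrist')[:,:,::-1]
cv2.imwrite('pics/w1.png',cv2.resize(im,(800,600),interpolation=cv2.INTER_CUBIC));pickle.dump((c,o),open('w1.pkl','wb'))
print(o['time'],o['tool_pos'],o['ee_rot'],o['width'],o['joint_positions'])
E
```

```text
0.1 [ 0.17127275 -0.52233924  0.30161371] [-3.13957940e+00 -1.76706158e-04  3.16813877e-01] 0.09373599511688653 [-1.35708073e+00  8.79164047e-02  1.37207952e+00 -3.16287311e-05
  1.68361748e+00 -1.03101983e-01]
```

View pics/w1.png

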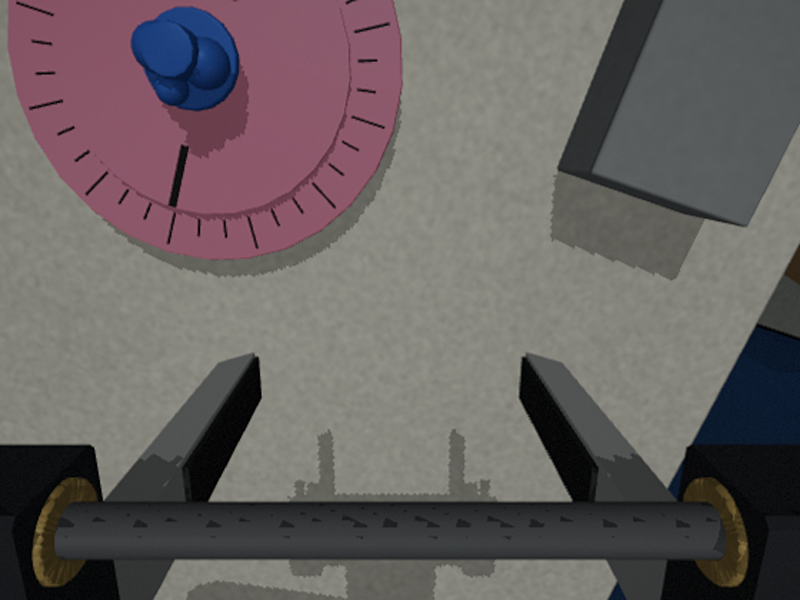

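The move was refused, probably because it needs every key. The picture shows the pink decoy, so the arm hasn't moved yet. I'll retry with full rows.

carry_out(
  deltas=[
    {"dx": 0.98,"dy": -0.68,"dz": 0,"wx": 0,"wy": 0,"wz": 0.2,"gripper": 255},
  ],
)

```text
time: 0.23
tool_pos: [0.184, -0.5052, 0.3014]
ee_rot: [-3.141, 0.002, 0.289]
wrist_force: [-0.0, 0.6, -0.3]
width: 0.0903
finger_force: 0.0
```

carry_out(
  deltas=[
    {"dx": 0.97,"dy": -0.71,"dz": 0,"wx": 0,"wy": 0,"wz": 0,"gripper": 255},
    {"dx": 0.97,"dy": -0.71,"dz": 0,"wx": 0,"wy": 0,"wz": 0,"gripper": 255},
    {"dx": 0.97,"dy": -0.71,"dz": 0,"wx": 0,"wy": 0,"wz": 0,"gripper": 255},
    {"dx": 0.97,"dy": -0.71,"dz": 0,"wx": 0,"wy": 0,"wz": 0,"gripper": 255},
    {"dx": 0.97,"dy": -0.71,"dz": 0,"wx": 0,"wy": 0,"wz": 0,"gripper": 255},
    {"dx": 0.97,"dy": -0.71,"dz": 0,"wx": 0,"wy": 0,"wz": 0,"gripper": 255},
    {"dx": 0.97,"dy": -0.71,"dz": 0,"wx": 0,"wy": 0,"wz": 0,"gripper": 255},
    {"dx": 0.97,"dy": -0.71,"dz": 0,"wx": 0,"wy": 0,"wz": 0,"gripper": 255},
    {"dx": 0.97,"dy": -0.71,"dz": 0,"wx": 0,"wy": 0,"wz": 0,"gripper": 255},
    {"dx": 0.97,"dy": -0.71,"dz": 0,"wx": 0,"wy": 0,"wz": 0,"gripper": 255},
    {"dx": 0.97,"dy": -0.71,"dz": 0,"wx": 0,"wy": 0,"wz": 0,"gripper": 255},
    {"dx": 0.97,"dy": -0.71,"dz": 0,"wx": 0,"wy": 0,"wz": 0,"gripper": 255},
    {"dx": 0.97,"dy": -0.71,"dz": 0,"wx": 0,"wy": 0,"wz": 0,"gripper": 255},
    {"dx": 0.97,"dy": -0.71,"dz": 0,"wx": 0,"wy": 0,"wz": 0,"gripper": 255},
    {"dx": 0.97,"dy": -0.71,"dz": 0,"wx": 0,"wy": 0,"wz": 0,"gripper": 255},
    {"dx": 0.97,"dy": -0.71,"dz": 0,"wx": 0,"wy": 0,"wz": 0,"gripper": 255},
    {"dx": 0.97,"dy": -0.71,"dz": 0,"wx": 0,"wy": 0,"wz": 0,"gripper": 255},
    {"dx": 0.97,"dy": -0.71,"dz": 0,"wx": 0,"wy": 0,"wz": 0,"gripper": 255},
    {"dx": 0.97,"dy": -0.71,"dz": 0,"wx": 0,"wy": 0,"wz": 0,"gripper": 255},
    {"dx": 0.97,"dy": -0.71,"dz": 0,"wx": 0,"wy": 0,"wz": 0,"gripper": 255},
  ],
)

```text
time: 1.9
tool_pos: [0.4757, -0.1185, 0.3023]
ee_rot: [-3.141, 0.001, 0.293]
wrist_force: [-0.2, 0.3, -0.9]
width: 0.0005
finger_force: 0.0
```

carry_out(
  deltas=[
    {"dx": 0.97,"dy": -0.71,"dz": 0,"wx": 0,"wy": 0,"wz": 0,"gripper": 255},
    {"dx": 0,"dy": 0,"dz": 0,"wx": 0,"wy": 0,"wz": 0.8,"gripper": 255},
    {"dx": 0,"dy": 0,"dz": 0,"wx": 0,"wy": 0,"wz": 0.8,"gripper": 255},
    {"dx": 0,"dy": 0,"dz": 0,"wx": 0,"wy": 0,"wz": 0.8,"gripper": 255},
    {"dx": 0,"dy": 0,"dz": 0,"wx": 0,"wy": 0,"wz": 0.8,"gripper": 255},
    {"dx": 0,"dy": 0,"dz": 0,"wx": 0,"wy": 0,"wz": 0.8,"gripper": 255},
    {"dx": 0,"dy": 0,"dz": 0,"wx": 0,"wy": 0,"wz": 0,"gripper": 255},
    {"dx": 0,"dy": 0,"dz": 0,"wx": 0,"wy": 0,"wz": 0,"gripper": 255},
  ],
)

```text
time: 2.57
tool_pos: [0.4896, -0.1004, 0.3024]
ee_rot: [-3.142, 0.001, -0.185]
wrist_force: [0.7, -0.6, 0.6]
width: 0.0005
finger_force: 0.0
```

```bash
python3 - <<'E'
from h import *
import pickle
c=eyes.get_calibration('wrist');o=robot.get_obs();im=eyes.snapshot('wrist')[:,:,::-1]
cv2.imwrite('pics/w2.png',cv2.resize(im,(800,600),interpolation=cv2.INTER_CUBIC));pickle.dump((c,o),open('w2.pkl','wb'))
print(o['time'],o['tool_pos'],o['ee_rot'],o['width'],o['joint_positions'])
E
```

```text
2.5667 [ 0.48959852 -0.10044998  0.30235152] [-3.14155310e+00  5.91239778e-04 -1.84739095e-01] 0.0004674308952063016 [-3.15829918e-01 -2.46366899e-02  1.48632523e+00 -3.82977968e-05
  1.68049545e+00  1.43970133e+00]
```

View pics/w2.png

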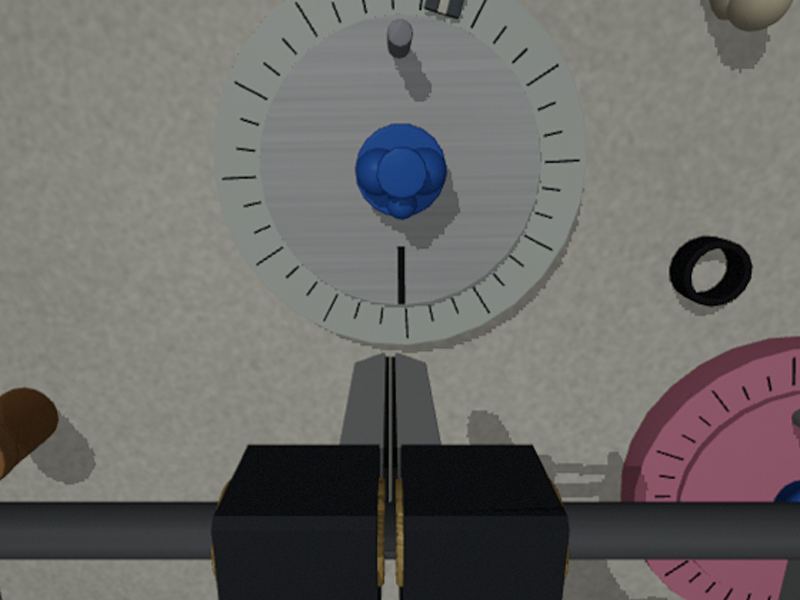

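The stand is clear here: index mark from (401,247) to its tip at (402,304), post top at (399,34), clip line's inner end near (443,11), disc edge cols 259 to 541.

```bash
python3 - <<'E'
from h import *
import pickle
from scipy.optimize import least_squares
c,o=pickle.load(open('w2.pkl','rb'))
b=lambda x,y,z:bp(c,(x+.5)*.7-.5,(y+.5)*.7-.5,z)
tip=b(402,304,.033);inn=b(401,247,.033);post=b(400,33,.073);line=b(443,12,.031)
P=np.array([b(259,165,.033),b(541,165,.033),tip])
f=least_squares(lambda p:np.hypot(*(P-p).T)-[.09,.09,.089],[.55,-.115]);ctr=f.x
print('ctr',ctr,f.fun)
for n,p in(('tip',tip),('inn',inn),('post',post),('line',line)):
    d=p-ctr;print(n,p,np.hypot(*d),np.degrees(np.arctan2(d[1],d[0])))
s=eyes.get_calibration('scene');d=eyes.get_calibration('side')
u=((360+208/6.25,170+105/6.25),(196+217/6.25,280+112/6.25))
g=least_squares(lambda X:np.r_[pj(s,X)-u[0],pj(d,X)-u[1]],[.5,.36,.04]);print('btn',g.x,g.fun)
E
```

```text
ctr [ 0.55370137 -0.1196739 ] [-1.10288691e-04 -1.10126301e-04 -7.77784463e-06]
tip [ 0.46589162 -0.10521484] 0.088992222155366 170.64938689918355
inn [ 0.5047657  -0.11153126] 0.049608481909322065 170.5528379000621
post [ 0.6247129  -0.13184397] 0.07204684722695462 -9.72496683277137
line [ 0.63903435 -0.16121692] 0.09490806736873822 -25.958410163824738
btn [0.50017758 0.36154137 0.05316783] [-0.03931522 -0.02191269 -0.0364453   0.01892483]
```

carry_out(
  deltas=[
    {"dx": 0.99,"dy": 0.295,"dz": 0,"wx": 0,"wy": 0,"wz": 0,"gripper": 255},
    {"dx": 0.99,"dy": 0.295,"dz": 0,"wx": 0,"wy": 0,"wz": 0,"gripper": 255},
    {"dx": 0.99,"dy": 0.295,"dz": 0,"wx": 0,"wy": 0,"wz": 0,"gripper": 255},
    {"dx": 0.99,"dy": 0.295,"dz": 0,"wx": 0,"wy": 0,"wz": 0,"gripper": 255},
    {"dx": 0.99,"dy": 0.295,"dz": 0,"wx": 0,"wy": 0,"wz": 0,"gripper": 255},
    {"dx": 0.99,"dy": 0.295,"dz": 0,"wx": 0,"wy": 0,"wz": 0,"gripper": 255},
    {"dx": 0.99,"dy": 0.295,"dz": 0,"wx": 0,"wy": 0,"wz": 0,"gripper": 255},
    {"dx": 0,"dy": 0,"dz": 0.8,"wx": 0,"wy": 0,"wz": 0,"gripper": 255},
    {"dx": 0,"dy": 0,"dz": 0.8,"wx": 0,"wy": 0,"wz": 0,"gripper": 255},
    {"dx": 0,"dy": 0,"dz": 0.8,"wx": 0,"wy": 0,"wz": 0,"gripper": 255},
    {"dx": 0,"dy": 0,"dz": 0.8,"wx": 0,"wy": 0,"wz": 0,"gripper": 255},
    {"dx": 0,"dy": 0,"dz": 0.8,"wx": 0,"wy": 0,"wz": 0,"gripper": 255},
    {"dx": 0,"dy": 0,"dz": 0.8,"wx": 0,"wy": 0,"wz": 0,"gripper": 255},
    {"dx": 0,"dy": 0,"dz": 0.8,"wx": 0,"wy": 0,"wz": 0,"gripper": 255},
    {"dx": 0,"dy": 0,"dz": 0.8,"wx": 0,"wy": 0,"wz": 0,"gripper": 255},
    {"dx": 0,"dy": 0,"dz": 0.8,"wx": 0,"wy": 0,"wz": 0,"gripper": 255},
    {"dx": 0,"dy": 0,"dz": 0.8,"wx": 0,"wy": 0,"wz": 0,"gripper": 255},
    {"dx": 0,"dy": 0,"dz": 0,"wx": 0,"wy": 0,"wz": 0,"gripper": 255},
    {"dx": 0,"dy": 0,"dz": 0,"wx": 0,"wy": 0,"wz": 0,"gripper": 255},
  ],
)

```text
time: 4.2
tool_pos: [0.6176, -0.1667, 0.1414]
ee_rot: [-3.141, 0.003, -0.186]
wrist_force: [1.4, 0.1, 0.3]
width: 0.0009
finger_force: 0.0
```

carry_out(
  deltas=[
    {"dx": 0,"dy": -0.24,"dz": 0,"wx": 0,"wy": 0,"wz": 0,"gripper": 255},
    {"dx": 0,"dy": -0.24,"dz": 0,"wx": 0,"wy": 0,"wz": 0,"gripper": 255},
    {"dx": 0,"dy": -0.24,"dz": 0,"wx": 0,"wy": 0,"wz": 0,"gripper": 255},
    {"dx": 0.052,"dy": -0.2176,"dz": 0,"wx": 0,"wy": 0,"wz": -0.5,"gripper": 255},
    {"dx": 0.052,"dy": -0.2176,"dz": 0,"wx": 0,"wy": 0,"wz": -0.5,"gripper": 255},
    {"dx": 0.052,"dy": -0.2176,"dz": 0,"wx": 0,"wy": 0,"wz": -0.5,"gripper": 255},
    {"dx": 0.052,"dy": -0.2176,"dz": 0,"wx": 0,"wy": 0,"wz": -0.5,"gripper": 255},
    {"dx": 0.052,"dy": -0.2176,"dz": 0,"wx": 0,"wy": 0,"wz": -0.5,"gripper": 255},
    {"dx": 0.052,"dy": -0.2176,"dz": 0,"wx": 0,"wy": 0,"wz": -0.5,"gripper": 255},
  ],
)

```text
time: 4.95
tool_pos: [0.6289, -0.1271, 0.1442]
ee_rot: [3.139, -0.002, 0.176]
wrist_force: [0.4, -1.8, 0.9]
width: 0.0004
finger_force: 1.0
```

```bash
cat > st.py <<'E'
from h import *
o=robot.get_obs();C=np.array([.5537,-.1197]);y=o['ee_rot'][2];d=o['tool_pos'][:2]-C
print(o['time'],'yaw deg',np.degrees(y),'frame r,t mm',1e3*(d@[np.cos(y),np.sin(y)]),1e3*(d@[-np.sin(y),np.cos(y)]),'F',o['wrist_force'],'q6',o['joint_positions'][5],'z',o['tool_pos'][2])
E
python3 st.py; python3 - <<'E'
from h import *
a=eyes.snapshot('scene')[:,:,::-1];b=eyes.snapshot('side')[:,:,::-1]
r=lambda i,x,y,w,h:cv2.resize(i[y:y+h,x:x+w],(400,300),interpolation=cv2.INTER_CUBIC)
cv2.imwrite('pics/crop2.png',np.hstack([r(a,175,195,112,84),r(b,240,155,88,66)]))
E
```

```text
4.95 yaw deg 10.095540589735377 frame r,t mm 72.68832918225516 -20.50635101954143 F [ 0.36365645 -1.81653143  0.8944608 ] q6 1.10754658388432 z 0.14423668063578146
```

View pics/crop2.png

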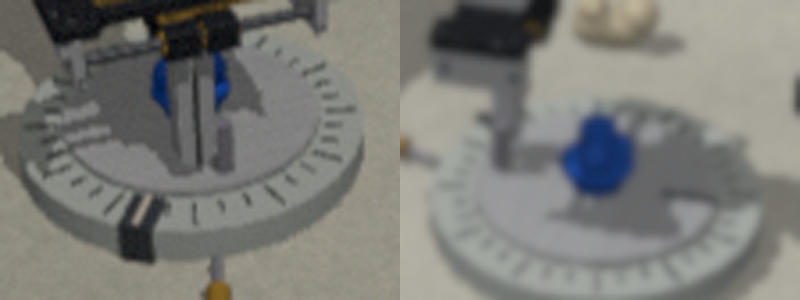

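carry_out(
  deltas=[
    {"dx": 0.052,"dy": -0.2176,"dz": 0,"wx": 0,"wy": 0,"wz": -0.5,"gripper": 255},
    {"dx": 0.052,"dy": -0.2176,"dz": 0,"wx": 0,"wy": 0,"wz": -0.5,"gripper": 255},
    {"dx": 0.052,"dy": -0.2176,"dz": 0,"wx": 0,"wy": 0,"wz": -0.5,"gripper": 255},
    {"dx": 0.052,"dy": -0.2176,"dz": 0,"wx": 0,"wy": 0,"wz": -0.5,"gripper": 255},
    {"dx": 0.052,"dy": -0.2176,"dz": 0,"wx": 0,"wy": 0,"wz": -0.5,"gripper": 255},
    {"dx": 0.052,"dy": -0.2176,"dz": 0,"wx": 0,"wy": 0,"wz": -0.5,"gripper": 255},
    {"dx": 0.052,"dy": -0.2176,"dz": 0,"wx": 0,"wy": 0,"wz": -0.5,"gripper": 255},
    {"dx": 0.052,"dy": -0.2176,"dz": 0,"wx": 0,"wy": 0,"wz": -0.5,"gripper": 255},
    {"dx": 0.052,"dy": -0.2176,"dz": 0,"wx": 0,"wy": 0,"wz": -0.5,"gripper": 255},
    {"dx": 0.052,"dy": -0.2176,"dz": 0,"wx": 0,"wy": 0,"wz": -0.5,"gripper": 255},
    {"dx": 0.052,"dy": -0.2176,"dz": 0,"wx": 0,"wy": 0,"wz": -0.5,"gripper": 255},
    {"dx": 0.052,"dy": -0.2176,"dz": 0,"wx": 0,"wy": 0,"wz": -0.5,"gripper": 255},
    {"dx": 0.052,"dy": -0.2176,"dz": 0,"wx": 0,"wy": 0,"wz": -0.5,"gripper": 255},
    {"dx": 0.052,"dy": -0.2176,"dz": 0,"wx": 0,"wy": 0,"wz": -0.5,"gripper": 255},
    {"dx": 0.052,"dy": -0.2176,"dz": 0,"wx": 0,"wy": 0,"wz": -0.5,"gripper": 255},
    {"dx": 0.052,"dy": -0.2176,"dz": 0,"wx": 0,"wy": 0,"wz": -0.5,"gripper": 255},
    {"dx": 0.052,"dy": -0.2176,"dz": 0,"wx": 0,"wy": 0,"wz": -0.5,"gripper": 255},
    {"dx": 0.052,"dy": -0.2176,"dz": 0,"wx": 0,"wy": 0,"wz": -0.5,"gripper": 255},
    {"dx": 0.052,"dy": -0.2176,"dz": 0,"wx": 0,"wy": 0,"wz": -0.5,"gripper": 255},
    {"dx": 0.052,"dy": -0.2176,"dz": 0,"wx": 0,"wy": 0,"wz": -0.5,"gripper": 255},
  ],
)

```text
time: 6.72
tool_pos: [0.5882, -0.0528, 0.144]
ee_rot: [3.137, -0.001, 1.374]
wrist_force: [2.7, 0.2, 0.4]
width: 0.0003
finger_force: 1.1
```

```bash
python3 st.py
```

```text
6.7167 yaw deg 78.7519163556913 frame r,t mm 72.34552470156483 -20.75291485905071 F [2.74438354 0.24409571 0.37217157] q6 0.010002096722557653 z 0.14400341891840257
```

carry_out(
  deltas=[
    {"dx": 0.052,"dy": -0.2176,"dz": 0,"wx": 0,"wy": 0,"wz": -0.5,"gripper": 255},
    {"dx": 0.052,"dy": -0.2176,"dz": 0,"wx": 0,"wy": 0,"wz": -0.5,"gripper": 255},
    {"dx": 0.052,"dy": -0.2176,"dz": 0,"wx": 0,"wy": 0,"wz": -0.5,"gripper": 255},
    {"dx": 0.052,"dy": -0.2176,"dz": 0,"wx": 0,"wy": 0,"wz": -0.5,"gripper": 255},
    {"dx": 0.052,"dy": -0.2176,"dz": 0,"wx": 0,"wy": 0,"wz": -0.5,"gripper": 255},
    {"dx": 0.052,"dy": -0.2176,"dz": 0,"wx": 0,"wy": 0,"wz": -0.5,"gripper": 255},
    {"dx": 0.052,"dy": -0.2176,"dz": 0,"wx": 0,"wy": 0,"wz": -0.5,"gripper": 255},
    {"dx": 0.052,"dy": -0.2176,"dz": 0,"wx": 0,"wy": 0,"wz": -0.5,"gripper": 255},
    {"dx": 0.052,"dy": -0.2176,"dz": 0,"wx": 0,"wy": 0,"wz": -0.5,"gripper": 255},
    {"dx": 0.052,"dy": -0.2176,"dz": 0,"wx": 0,"wy": 0,"wz": -0.5,"gripper": 255},
    {"dx": 0.052,"dy": -0.2176,"dz": 0,"wx": 0,"wy": 0,"wz": -0.5,"gripper": 255},
    {"dx": 0.052,"dy": -0.2176,"dz": 0,"wx": 0,"wy": 0,"wz": -0.5,"gripper": 255},
    {"dx": 0.052,"dy": -0.2176,"dz": 0,"wx": 0,"wy": 0,"wz": -0.5,"gripper": 255},
    {"dx": 0.052,"dy": -0.2176,"dz": 0,"wx": 0,"wy": 0,"wz": -0.5,"gripper": 255},
    {"dx": 0.052,"dy": -0.2176,"dz": 0,"wx": 0,"wy": 0,"wz": -0.5,"gripper": 255},
    {"dx": 0.052,"dy": -0.2176,"dz": 0,"wx": 0,"wy": 0,"wz": -0.5,"gripper": 255},
    {"dx": 0.052,"dy": -0.2176,"dz": 0,"wx": 0,"wy": 0,"wz": -0.5,"gripper": 255},
    {"dx": 0.052,"dy": -0.2176,"dz": 0,"wx": 0,"wy": 0,"wz": -0.5,"gripper": 255},
    {"dx": 0,"dy": 0,"dz": 0,"wx": 0,"wy": 0,"wz": 0,"gripper": 255},
    {"dx": 0,"dy": 0,"dz": 0,"wx": 0,"wy": 0,"wz": 0,"gripper": 255},
  ],
)

```text
time: 8.38
tool_pos: [0.5108, -0.0593, 0.1434]
ee_rot: [3.141, 0.001, 2.45]
wrist_force: [-0.2, 0.3, 0.0]
width: 0.0008
finger_force: 0.2
```

```bash
python3 st.py; python3 - <<'E'
from h import *
import pickle
a=eyes.snapshot('scene')[:,:,::-1]
c=eyes.get_calibration('wrist');im=eyes.snapshot('wrist')[:,:,::-1];pickle.dump(c,open('w3.pkl','wb'))
cv2.imwrite('pics/m3.png',np.hstack([cv2.resize(a[195:279,175:287],(400,300),interpolation=cv2.INTER_CUBIC),cv2.resize(im,(400,300))]))
E
```

```text
8.3833 yaw deg 140.39357237199732 frame r,t mm 71.561705855231 -19.24694251621903 F [-0.18583896  0.30759847  0.02145094] q6 -1.1054058371805653 z 0.1433578340426168
```

View pics/m3.png

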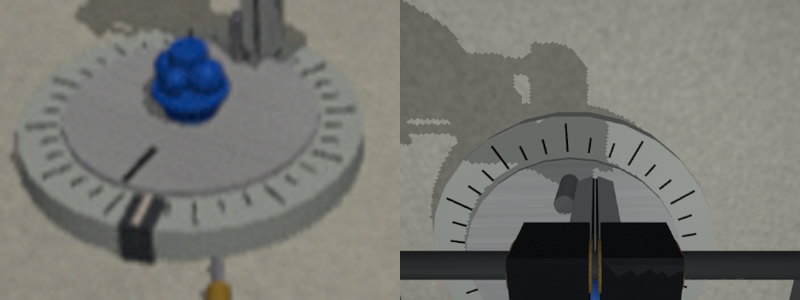

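The index mark now runs from (156,149) to (125,178) in the left crop, with the clip line's inner end at about (152,197). Computing the remaining angle.

```bash
python3 - <<'E'
from h import *
s=eyes.get_calibration('scene');C=np.array([.5537,-.1197])
# bias of scene camera from known knee/post: use same-camera reference centre via post base & clip
for n,x,y,z in(('tip',125,178,.033),('inn',156,149,.033),('line_in',152,197,.031),('line_out',138,224,.031)):
    p=bp(s,175+x/3.571,195+y/3.571,z);d=p-C;print(n,p,np.hypot(*d),np.degrees(np.arctan2(d[1],d[0])))
E
```

```text
tip [ 0.61956376 -0.17197398] 0.08408688090654706 -38.437918886214995
inn [ 0.59286664 -0.14795264] 0.048293243839699976 -35.80459058463696
line_in [ 0.64084307 -0.1570319 ] 0.0948028774765344 -23.19018340514338
line_out [ 0.66573683 -0.16917516] 0.12247466419570098 -23.82612303437245
```

carry_out(
  deltas=[
    {"dx": 0.052,"dy": -0.2176,"dz": 0,"wx": 0,"wy": 0,"wz": -0.5,"gripper": 255},
    {"dx": 0.052,"dy": -0.2176,"dz": 0,"wx": 0,"wy": 0,"wz": -0.5,"gripper": 255},
    {"dx": 0.052,"dy": -0.2176,"dz": 0,"wx": 0,"wy": 0,"wz": -0.5,"gripper": 255},
    {"dx": 0,"dy": 0,"dz": 0,"wx": 0,"wy": 0,"wz": 0,"gripper": 255},
    {"dx": 0,"dy": 0,"dz": 0,"wx": 0,"wy": 0,"wz": 0,"gripper": 255},
    {"dx": 0,"dy": 0,"dz": 0,"wx": 0,"wy": 0,"wz": 0,"gripper": 255},
  ],
)

```text
time: 8.98
tool_pos: [0.5004, -0.0681, 0.1425]
ee_rot: [-3.141, -0.0, 2.631]
wrist_force: [0.3, 0.0, 0.0]
width: 0.0006
finger_force: 0.0
```

```bash
python3 st.py
```

```text
8.9833 yaw deg 150.74728929377682 frame r,t mm 71.74772014991237 -18.9918440587688 F [0.34624323 0.0395692  0.00401122] q6 -1.3075141111547424 z 0.1424722067687157
```

carry_out(
  deltas=[
    {"dx": 0,"dy": 0.5,"dz": 0,"wx": 0,"wy": 0,"wz": 0,"gripper": 255},
    {"dx": 0,"dy": 0.5,"dz": -0.4,"wx": 0,"wy": 0,"wz": 0,"gripper": 255},
    {"dx": 0,"dy": 0,"dz": -0.9,"wx": 0,"wy": 0,"wz": 0,"gripper": 255},
    {"dx": 0,"dy": 0,"dz": -0.9,"wx": 0,"wy": 0,"wz": 0,"gripper": 255},
    {"dx": 0,"dy": 0,"dz": -0.9,"wx": 0,"wy": 0,"wz": 0,"gripper": 255},
    {"dx": 0,"dy": 0,"dz": -0.9,"wx": 0,"wy": 0,"wz": 0,"gripper": 255},
    {"dx": -0.8,"dy": 0,"dz": -0.9,"wx": 0,"wy": 0,"wz": 0,"gripper": 255},
    {"dx": -0.8,"dy": 0,"dz": -0.9,"wx": 0,"wy": 0,"wz": 0,"gripper": 255},
    {"dx": -0.8,"dy": 0,"dz": -0.9,"wx": 0,"wy": 0,"wz": 0,"gripper": 255},
    {"dx": -0.8,"dy": 0,"dz": -0.9,"wx": 0,"wy": 0,"wz": 0,"gripper": 255},
    {"dx": -0.9,"dy": 0,"dz": 0,"wx": 0,"wy": 0,"wz": 0,"gripper": 255},
    {"dx": -0.9,"dy": 0,"dz": 0,"wx": 0,"wy": 0,"wz": 0,"gripper": 255},
    {"dx": -0.9,"dy": 0,"dz": 0,"wx": 0,"wy": 0,"wz": 0,"gripper": 255},
    {"dx": -0.9,"dy": 0,"dz": 0,"wx": 0,"wy": 0,"wz": 0,"gripper": 255},
    {"dx": -0.9,"dy": 0,"dz": 0,"wx": 0,"wy": 0,"wz": 0,"gripper": 255},
    {"dx": 0,"dy": 0,"dz": 0,"wx": 0,"wy": 0,"wz": 0,"gripper": 255},
    {"dx": 0,"dy": 0,"dz": 0,"wx": 0,"wy": 0,"wz": 0,"gripper": 255},
  ],
)

```text
time: 10.4
tool_pos: [0.6452, -0.1249, 0.2942]
ee_rot: [-3.142, -0.001, 2.633]
wrist_force: [-0.7, -0.0, -0.2]
width: 0.0006
finger_force: 0.0
```

```bash
python3 st.py; python3 - <<'E'
from h import *
import pickle
c=eyes.get_calibration('wrist');im=eyes.snapshot('wrist')[:,:,::-1];pickle.dump(c,open('w4.pkl','wb'))
cv2.imwrite('pics/w4.png',cv2.resize(im,(800,600),interpolation=cv2.INTER_CUBIC))
E
```

```text
10.4 yaw deg 150.85278005247497 frame r,t mm -82.4455309656165 -40.04746546721258 F [-0.71289951 -0.03131655 -0.24516947] q6 -1.33956025000691 z 0.29417488689805416
```

View pics/w4.png

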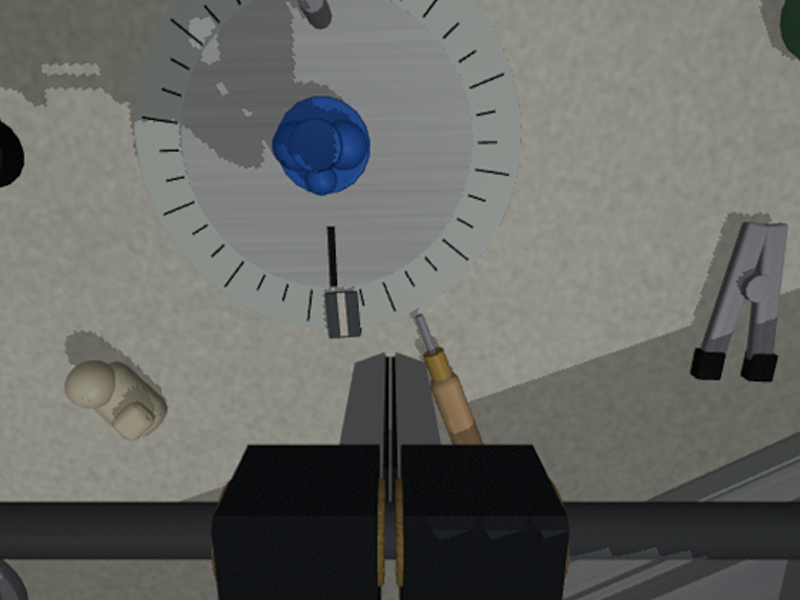

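The index mark runs from (331,227) to (334,287) and the clip line from (340,292) to (344,336), so a few degrees remain. Measuring both at sub-pixel level.

```bash
cat > ang.py <<'E'
from h import *
import pickle,sys
def run(png,pk,mrows,lrows,mcol,lcol):
    c=pickle.load(open(pk,'rb'));g=cv2.imread(png,0).astype(float)
    M=[];L=[]
    for rows,col,out,sg,z in((mrows,mcol,M,-1,.033),(lrows,lcol,L,1,.031)):
        for y in range(*rows,2):
            x=np.arange(*col);v=sg*g[y,col[0]:col[1]];w=np.clip(v-(v.min()+v.max())/2,0,None)
            out.append(bp(c,((w@x)/w.sum()+.5)*.7-.5,(y+.5)*.7-.5,z))
    M,L=np.array(M),np.array(L)
    # both radial lines through the centre: find centre nearest prior
    an=lambda P:np.degrees(np.arctan2(*(P[-1]-P[0])[::-1])) 
    from scipy.optimize import least_squares
    def res(p):
        n=lambda t:np.array([-np.sin(t),np.cos(t)])
        return np.r_[(M-p[:2])@n(p[2]),(L-p[:2])@n(p[3]),(p[:2]-[.5537,-.1197])*.5]
    f=least_squares(res,[.5537,-.1197,-.45,-.45]);print('ctr',f.x[:2],'mark',np.degrees(f.x[2]),'line',np.degrees(f.x[3]),'need ccw deg',np.degrees(f.x[3]-f.x[2]))
    C=np.array([.5537,-.1197]);
    for P in(M,L):
        d=P-C;a=np.degrees(np.arctan2(d[:,1],d[:,0]));print('raw',np.round([a.mean(),a.std()],2))
E
python3 - <<'E'
from ang import run
run('pics/w4.png','w4.pkl',(232,282),(298,330),(322,344),(334,350))
E
```

```text
ctr [ 0.55373807 -0.11962418] mark -27.875402703429167 line -25.478738662356303 need ccw deg 2.396664041072862
raw [-27.8    0.07]
raw [-25.43   0.04]
```

carry_out(
  deltas=[
    {"dx": 0.9,"dy": 0,"dz": 0,"wx": 0,"wy": 0,"wz": 0,"gripper": 255},
    {"dx": 0.9,"dy": 0,"dz": 0,"wx": 0,"wy": 0,"wz": 0,"gripper": 255},
    {"dx": 0.9,"dy": 0,"dz": 0,"wx": 0,"wy": 0,"wz": 0,"gripper": 255},
    {"dx": 0.9,"dy": 0,"dz": 0,"wx": 0,"wy": 0,"wz": 0,"gripper": 255},
    {"dx": 0.9,"dy": 0,"dz": 0,"wx": 0,"wy": 0,"wz": 0,"gripper": 255},
    {"dx": 0.8,"dy": 0,"dz": 0.9,"wx": 0,"wy": 0,"wz": 0,"gripper": 255},
    {"dx": 0.8,"dy": 0,"dz": 0.9,"wx": 0,"wy": 0,"wz": 0,"gripper": 255},
    {"dx": 0.8,"dy": 0,"dz": 0.9,"wx": 0,"wy": 0,"wz": 0,"gripper": 255},
    {"dx": 0.8,"dy": 0,"dz": 0.9,"wx": 0,"wy": 0,"wz": 0,"gripper": 255},
    {"dx": 0,"dy": 0,"dz": 0.8,"wx": 0,"wy": 0,"wz": 0,"gripper": 255},
    {"dx": 0,"dy": 0,"dz": 0.8,"wx": 0,"wy": 0,"wz": 0,"gripper": 255},
    {"dx": 0,"dy": 0,"dz": 0.8,"wx": 0,"wy": 0,"wz": 0,"gripper": 255},
    {"dx": 0,"dy": 0,"dz": 0.8,"wx": 0,"wy": 0,"wz": 0,"gripper": 255},
    {"dx": 0,"dy": 0,"dz": 0.8,"wx": 0,"wy": 0,"wz": 0,"gripper": 255},
    {"dx": 0,"dy": -0.4,"dz": 0,"wx": 0,"wy": 0,"wz": 0,"gripper": 255},
    {"dx": 0,"dy": -0.4,"dz": 0,"wx": 0,"wy": 0,"wz": 0,"gripper": 255},
    {"dx": 0,"dy": 0,"dz": 0,"wx": 0,"wy": 0,"wz": 0,"gripper": 255},
    {"dx": 0,"dy": 0,"dz": 0,"wx": 0,"wy": 0,"wz": 0,"gripper": 255},
    {"dx": 0,"dy": 0,"dz": 0,"wx": 0,"wy": 0,"wz": 0,"gripper": 255},
  ],
)

```text
time: 12.03
tool_pos: [0.5029, -0.0649, 0.1442]
ee_rot: [3.141, 0.003, 2.632]
wrist_force: [0.1, 0.6, -0.6]
width: 0.0003
finger_force: 0.0
```

```bash
python3 st.py
```

```text
12.0333 yaw deg 150.81388799734017 frame r,t mm 71.08193637789286 -23.073168911345206 F [ 0.09663788  0.62897648 -0.601527  ] q6 -1.3016725907668192 z 0.14423548424150978
```

carry_out(
  deltas=[
    {"dx": 0,"dy": -0.15,"dz": 0,"wx": 0,"wy": 0,"wz": 0,"gripper": 255},
    {"dx": 0,"dy": -0.1,"dz": 0,"wx": 0,"wy": 0,"wz": 0,"gripper": 255},
    {"dx": 0,"dy": -0.1,"dz": 0,"wx": 0,"wy": 0,"wz": 0,"gripper": 255},
    {"dx": 0,"dy": 0,"dz": 0,"wx": 0,"wy": 0,"wz": 0,"gripper": 255},
    {"dx": 0,"dy": 0,"dz": 0,"wx": 0,"wy": 0,"wz": 0,"gripper": 255},
    {"dx": 0,"dy": 0,"dz": 0,"wx": 0,"wy": 0,"wz": 0,"gripper": 255},
    {"dx": 0,"dy": 0,"dz": 0,"wx": 0,"wy": 0,"wz": 0,"gripper": 255},
  ],
)

```text
time: 12.62
tool_pos: [0.4991, -0.0707, 0.1427]
ee_rot: [3.142, 0.0, 2.633]
wrist_force: [1.4, 0.5, 0.9]
width: 0.0006
finger_force: 0.6
```

```bash
python3 st.py
```

```text
12.6167 yaw deg 150.85482083810874 frame r,t mm 71.56687499172722 -16.220502777085215 F [1.37625169 0.52858463 0.91581268] q6 -1.3152928415079659 z 0.1427009769849295
```

carry_out(
  deltas=[
    {"dx": 0,"dy": 0.5,"dz": 0,"wx": 0,"wy": 0,"wz": 0,"gripper": 255},
    {"dx": 0,"dy": 0.5,"dz": -0.4,"wx": 0,"wy": 0,"wz": 0,"gripper": 255},
    {"dx": 0,"dy": 0,"dz": -0.9,"wx": 0,"wy": 0,"wz": 0,"gripper": 255},
    {"dx": 0,"dy": 0,"dz": -0.9,"wx": 0,"wy": 0,"wz": 0,"gripper": 255},
    {"dx": 0,"dy": 0,"dz": -0.9,"wx": 0,"wy": 0,"wz": 0,"gripper": 255},
    {"dx": 0,"dy": 0,"dz": -0.9,"wx": 0,"wy": 0,"wz": 0,"gripper": 255},
    {"dx": -0.8,"dy": 0,"dz": -0.9,"wx": 0,"wy": 0,"wz": 0,"gripper": 255},
    {"dx": -0.8,"dy": 0,"dz": -0.9,"wx": 0,"wy": 0,"wz": 0,"gripper": 255},
    {"dx": -0.8,"dy": 0,"dz": -0.9,"wx": 0,"wy": 0,"wz": 0,"gripper": 255},
    {"dx": -0.8,"dy": 0,"dz": -0.9,"wx": 0,"wy": 0,"wz": 0,"gripper": 255},
    {"dx": -0.9,"dy": 0,"dz": 0,"wx": 0,"wy": 0,"wz": 0,"gripper": 255},
    {"dx": -0.9,"dy": 0,"dz": 0,"wx": 0,"wy": 0,"wz": 0,"gripper": 255},
    {"dx": -0.9,"dy": 0,"dz": 0,"wx": 0,"wy": 0,"wz": 0,"gripper": 255},
    {"dx": -0.9,"dy": 0,"dz": 0,"wx": 0,"wy": 0,"wz": 0,"gripper": 255},
    {"dx": -0.9,"dy": 0,"dz": 0,"wx": 0,"wy": 0,"wz": 0,"gripper": 255},
    {"dx": 0,"dy": 0,"dz": 0,"wx": 0,"wy": 0,"wz": 0,"gripper": 255},
    {"dx": 0,"dy": 0,"dz": 0,"wx": 0,"wy": 0,"wz": 0,"gripper": 255},
  ],
)

```text
time: 14.03
tool_pos: [0.6436, -0.1276, 0.2939]
ee_rot: [-3.141, -0.002, 2.633]
wrist_force: [-0.6, 0.4, -0.2]
width: 0.0005
finger_force: 0.0
```

```bash
python3 st.py; python3 - <<'E'
from h import *
import pickle
c=eyes.get_calibration('wrist');im=eyes.snapshot('wrist')[:,:,::-1];pickle.dump(c,open('w5.pkl','wb'))
cv2.imwrite('pics/w5.png',cv2.resize(im,(800,600),interpolation=cv2.INTER_CUBIC))
g=cv2.imread('pics/w5.png')[200:360,260:440];cv2.imwrite('pics/w5c.png',cv2.resize(g,None,fx=3,fy=3))
E
```

```text
14.0333 yaw deg 150.86430765402295 frame r,t mm -82.36244004126536 -36.830076535126175 F [-0.60632556  0.3594943  -0.20583209] q6 -1.3444382032955147 z 0.2939427724727499
```

View pics/w5c.png

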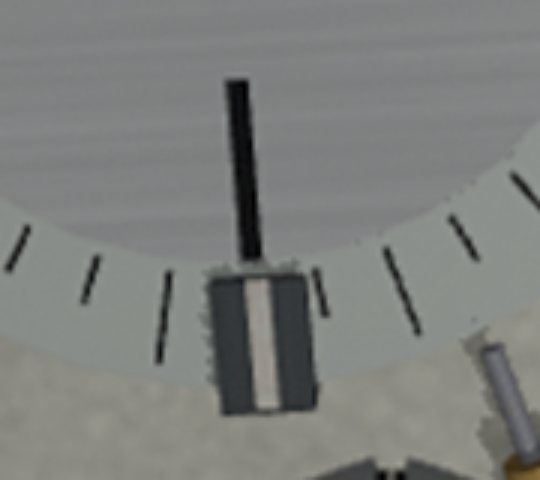

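The mark (crop tip at (251,258)) and the line (from (257,280)) are nearly collinear. I'll measure what's left and refine the button position.

```bash
python3 - <<'E'
from ang import run
run('pics/w5.png','w5.pkl',(232,280),(298,330),(328,354),(338,356))
E
```

```text
ctr [ 0.55377639 -0.1195417 ] mark -25.78068593623934 line -25.520549719018156 need ccw deg 0.26013621722118213
raw [-25.63   0.07]
raw [-25.43   0.03]
```

Only about 0.25° remains, so the marks are lined up. Next I'll move to the button.

carry_out(
  deltas=[
    {"dx": 0.817,"dy": 0.99,"dz": 0,"wx": 0,"wy": 0,"wz": 0,"gripper": 255},
    {"dx": 0.817,"dy": 0.99,"dz": 0,"wx": 0,"wy": 0,"wz": 0,"gripper": 255},
    {"dx": 0.817,"dy": 0.99,"dz": 0,"wx": 0,"wy": 0,"wz": 0,"gripper": 255},
    {"dx": 0.817,"dy": 0.99,"dz": 0,"wx": 0,"wy": 0,"wz": 0,"gripper": 255},
    {"dx": 0.817,"dy": 0.99,"dz": 0,"wx": 0,"wy": 0,"wz": 0,"gripper": 255},
    {"dx": 0.817,"dy": 0.99,"dz": 0,"wx": 0,"wy": 0,"wz": 0,"gripper": 255},
    {"dx": 0.817,"dy": 0.99,"dz": 0,"wx": 0,"wy": 0,"wz": 0,"gripper": 255},
    {"dx": 0.817,"dy": 0.99,"dz": 0,"wx": 0,"wy": 0,"wz": 0,"gripper": 255},
    {"dx": 0.817,"dy": 0.99,"dz": 0,"wx": 0,"wy": 0,"wz": 0,"gripper": 255},
    {"dx": 0.817,"dy": 0.99,"dz": 0,"wx": 0,"wy": 0,"wz": 0,"gripper": 255},
    {"dx": 0.817,"dy": 0.99,"dz": 0,"wx": 0,"wy": 0,"wz": 0,"gripper": 255},
    {"dx": 0.817,"dy": 0.99,"dz": 0,"wx": 0,"wy": 0,"wz": 0,"gripper": 255},
    {"dx": 0.817,"dy": 0.99,"dz": 0,"wx": 0,"wy": 0,"wz": 0,"gripper": 255},
    {"dx": 0.817,"dy": 0.99,"dz": 0,"wx": 0,"wy": 0,"wz": 0,"gripper": 255},
    {"dx": 0.817,"dy": 0.99,"dz": 0,"wx": 0,"wy": 0,"wz": 0,"gripper": 255},
    {"dx": 0.817,"dy": 0.99,"dz": 0,"wx": 0,"wy": 0,"wz": 0,"gripper": 255},
    {"dx": 0.817,"dy": 0.99,"dz": 0,"wx": 0,"wy": 0,"wz": 0,"gripper": 255},
    {"dx": 0.817,"dy": 0.99,"dz": 0,"wx": 0,"wy": 0,"wz": 0,"gripper": 255},
    {"dx": 0,"dy": 0,"dz": 0,"wx": 0,"wy": 0,"wz": 0,"gripper": 255},
    {"dx": 0,"dy": 0,"dz": 0,"wx": 0,"wy": 0,"wz": 0,"gripper": 255},
  ],
)

```text
time: 15.75
tool_pos: [0.5584, 0.3275, 0.295]
ee_rot: [-3.141, 0.0, 2.636]
wrist_force: [1.3, -0.4, 0.5]
width: 0.0004
finger_force: 0.0
```

```bash
python3 - <<'E'
from h import *
import pickle
o=robot.get_obs();print(o['time'],o['tool_pos'],o['ee_rot'])
c=eyes.get_calibration('wrist');im=eyes.snapshot('wrist')[:,:,::-1].copy()
u,v=pj(c,[.5,.3615,.053]);print(u*1/.7,v/.7)
cv2.imwrite('pics/w6.png',cv2.resize(im,(800,600),interpolation=cv2.INTER_CUBIC));pickle.dump(c,open('w6.pkl','wb'))
E
```

```text
15.75 [0.5584002  0.3275406  0.29503977] [-3.14111198e+00  2.83297728e-04  2.63585482e+00]
393.52132208267517 170.61917497312095
```

View pics/w6.png

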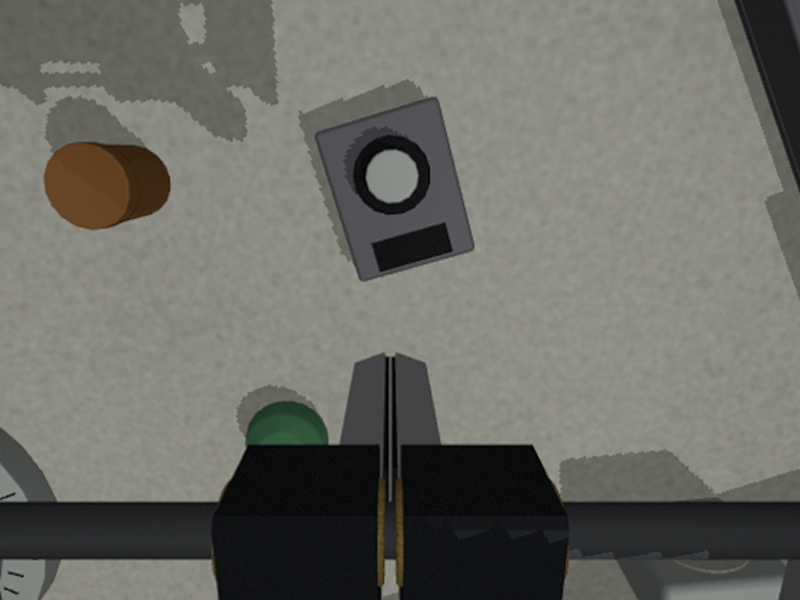

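The button centre is at (392,177), about 3 mm nearer the fingers than predicted. I'll move above it and come down.

carry_out(
  deltas=[
    {"dx": 0.8,"dy": 0.02,"dz": 0,"wx": 0,"wy": 0,"wz": 0,"gripper": 255},
    {"dx": 0.8,"dy": 0.02,"dz": 0,"wx": 0,"wy": 0,"wz": 0,"gripper": 255},
    {"dx": 0.8,"dy": 0.02,"dz": 0,"wx": 0,"wy": 0,"wz": 0,"gripper": 255},
    {"dx": 0.8,"dy": 0.02,"dz": 0,"wx": 0,"wy": 0,"wz": 0,"gripper": 255},
    {"dx": 0,"dy": 0,"dz": 0.9,"wx": 0,"wy": 0,"wz": 0,"gripper": 255},
    {"dx": 0,"dy": 0,"dz": 0.9,"wx": 0,"wy": 0,"wz": 0,"gripper": 255},
    {"dx": 0,"dy": 0,"dz": 0.9,"wx": 0,"wy": 0,"wz": 0,"gripper": 255},
    {"dx": 0,"dy": 0,"dz": 0.9,"wx": 0,"wy": 0,"wz": 0,"gripper": 255},
    {"dx": 0,"dy": 0,"dz": 0.9,"wx": 0,"wy": 0,"wz": 0,"gripper": 255},
    {"dx": 0,"dy": 0,"dz": 0.9,"wx": 0,"wy": 0,"wz": 0,"gripper": 255},
    {"dx": 0,"dy": 0,"dz": 0.9,"wx": 0,"wy": 0,"wz": 0,"gripper": 255},
    {"dx": 0,"dy": 0,"dz": 0.4,"wx": 0,"wy": 0,"wz": 0,"gripper": 255},
    {"dx": 0,"dy": 0,"dz": 0,"wx": 0,"wy": 0,"wz": 0,"gripper": 255},
    {"dx": 0,"dy": 0,"dz": 0,"wx": 0,"wy": 0,"wz": 0,"gripper": 255},
  ],
)

```text
time: 16.97
tool_pos: [0.5042, 0.3592, 0.1609]
ee_rot: [-3.141, -0.0, 2.633]
wrist_force: [-0.7, 0.1, -0.4]
width: 0.0006
finger_force: 0.0
```

carry_out(
  deltas=[
    {"dx": 0,"dy": 0,"dz": 0.15,"wx": 0,"wy": 0,"wz": 0,"gripper": 255},
    {"dx": 0,"dy": 0,"dz": 0.15,"wx": 0,"wy": 0,"wz": 0,"gripper": 255},
    {"dx": 0,"dy": 0,"dz": 0,"wx": 0,"wy": 0,"wz": 0,"gripper": 255},
  ],
)

```text
time: 17.22
tool_pos: [0.505, 0.359, 0.1551]
ee_rot: [3.141, 0.001, 2.633]
wrist_force: [-0.3, -0.5, 0.1]
width: 0.0007
finger_force: 0.0
```

carry_out(
  deltas=[
    {"dx": 0,"dy": 0,"dz": 0.15,"wx": 0,"wy": 0,"wz": 0,"gripper": 255},
    {"dx": 0,"dy": 0,"dz": 0.15,"wx": 0,"wy": 0,"wz": 0,"gripper": 255},
    {"dx": 0,"dy": 0,"dz": 0,"wx": 0,"wy": 0,"wz": 0,"gripper": 255},
  ],
)

```text
time: 17.47
tool_pos: [0.505, 0.3589, 0.1485]
ee_rot: [3.141, 0.0, 2.633]
wrist_force: [0.1, 0.2, 2.9]
width: 0.0004
finger_force: 0.9
```

carry_out(
  deltas=[
    {"dx": 0,"dy": 0,"dz": 0.1,"wx": 0,"wy": 0,"wz": 0,"gripper": 255},
    {"dx": 0,"dy": 0,"dz": 0,"wx": 0,"wy": 0,"wz": 0,"gripper": 255},
  ],
)

```text
time: 17.63
tool_pos: [0.5051, 0.359, 0.147]
ee_rot: [3.141, 0.001, 2.633]
wrist_force: [0.1, -0.1, 2.7]
width: 0.0007
finger_force: 1.4
```

carry_out(
  deltas=[
    {"dx": 0,"dy": 0,"dz": 0.1,"wx": 0,"wy": 0,"wz": 0,"gripper": 255},
    {"dx": 0,"dy": 0,"dz": 0,"wx": 0,"wy": 0,"wz": 0,"gripper": 255},
  ],
)

```text
time: 17.8
tool_pos: [0.5051, 0.3589, 0.145]
ee_rot: [3.141, 0.001, 2.633]
wrist_force: [-0.4, 0.1, 4.1]
width: 0.0004
finger_force: 2.0
```

carry_out(
  deltas=[
    {"dx": 0,"dy": 0,"dz": 0.1,"wx": 0,"wy": 0,"wz": 0,"gripper": 255},
    {"dx": 0,"dy": 0,"dz": 0,"wx": 0,"wy": 0,"wz": 0,"gripper": 255},
  ],
)

```text
time: 17.97
tool_pos: [0.5051, 0.3589, 0.1435]
ee_rot: [3.141, 0.001, 2.633]
wrist_force: [-0.8, 0.3, 5.4]
width: 0.0005
finger_force: 2.4
```

carry_out(
  deltas=[
    {"dx": 0,"dy": 0,"dz": 0.08,"wx": 0,"wy": 0,"wz": 0,"gripper": 255},
    {"dx": 0,"dy": 0,"dz": 0,"wx": 0,"wy": 0,"wz": 0,"gripper": 255},
  ],
)

```text
time: 18.13
tool_pos: [0.5051, 0.3589, 0.1434]
ee_rot: [3.14, 0.001, 2.633]
wrist_force: [-3.1, -1.6, 10.5]
width: 0.0006
finger_force: 5.4
```

The force jumped to 10 N with no further travel, so the button has bottomed. I'll hold it briefly, then release.

carry_out(
  deltas=[
    {"dx": 0,"dy": 0,"dz": 0.03,"wx": 0,"wy": 0,"wz": 0,"gripper": 255},
    {"dx": 0,"dy": 0,"dz": 0,"wx": 0,"wy": 0,"wz": 0,"gripper": 255},
    {"dx": 0,"dy": 0,"dz": 0,"wx": 0,"wy": 0,"wz": 0,"gripper": 255},
    {"dx": 0,"dy": 0,"dz": 0,"wx": 0,"wy": 0,"wz": 0,"gripper": 255},
  ],
)

```text
time: 18.47
tool_pos: [0.5051, 0.359, 0.1433]
ee_rot: [3.14, 0.001, 2.633]
wrist_force: [-3.8, -1.7, 13.4]
width: 0.0003
finger_force: 6.3
```

carry_out(
  deltas=[
    {"dx": 0,"dy": 0,"dz": -0.3,"wx": 0,"wy": 0,"wz": 0,"gripper": 255},
    {"dx": 0,"dy": 0,"dz": -0.6,"wx": 0,"wy": 0,"wz": 0,"gripper": 255},
    {"dx": 0,"dy": 0,"dz": -0.9,"wx": 0,"wy": 0,"wz": 0,"gripper": 255},
    {"dx": 0,"dy": 0,"dz": -0.9,"wx": 0,"wy": 0,"wz": 0,"gripper": 255},
    {"dx": 0,"dy": 0,"dz": -0.9,"wx": 0,"wy": 0,"wz": 0,"gripper": 255},
    {"dx": 0,"dy": 0,"dz": -0.9,"wx": 0,"wy": 0,"wz": 0,"gripper": 255},
    {"dx": 0,"dy": 0,"dz": -0.9,"wx": 0,"wy": 0,"wz": 0,"gripper": 255},
    {"dx": 0,"dy": 0,"dz": 0,"wx": 0,"wy": 0,"wz": 0,"gripper": 255},
    {"dx": 0,"dy": 0,"dz": 0,"wx": 0,"wy": 0,"wz": 0,"gripper": 255},
  ],
)

```text
time: 19.22
tool_pos: [0.505, 0.359, 0.2491]
ee_rot: [3.14, 0.001, 2.633]
wrist_force: [-0.2, -0.4, -0.6]
width: 0.0007
finger_force: 0.0
```

```bash
python3 - <<'E'
from bench import robot
o=robot.get_obs();print(o['time'],o['tool_pos'],o['wrist_force'])
print(robot.close_job())
E
```

```text
19.2167 [0.50502023 0.35900625 0.24906332] [-0.18256457 -0.41611476 -0.6105966 ]
the job is handed in; nothing more can be done
None
```

I pushed the index mark round to within about 0.25° of the clip line, then pressed the store button until it stopped, moved the arm clear and handed the job in at 19.2 s.

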